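Dock the jar tray and take off the cap of unknown thread

ROBOT

A 6-joint arm with a two-finger parallel gripper is mounted at the origin on a cart in front of the work surface, level with it; the furniture and walls round the work are solid. World frame = base frame: x ahead of the robot, y to its left, z up, the work surface at z = 0. Lengths are in m, angles in rad, forces in N, time in s.
With the tool pointing down it reaches from about 0.3 to 0.775 m from the base axis. Payload 14.6 kg.
Tool frame: the origin (TCP) lies midway between the tips of the shut fingers; the grasp point (between the pads) lies 19 mm behind it (ctrl.tcp_to_grasp is the z of the grasp point in the tool frame, in m); z points along the fingers, y is the line along which they close (so a half turn about z gives the same grasp; the last joint's range is limited). The gripper opens to 94 mm and grips with 3 to 60 N. Pads are 16 mm wide; open, the fingers measure 119 mm over their backs; the gripper's body (75 mm by 177 mm) begins 78 mm behind the grasp point.
Start: joints at [-1.368, 0.3, 1.521, -0, 1.321, -0.067], TCP at [0.147, -0.53, 0.205] pointing down, gripper open.
Joint ranges: [-3.03, 3.03], [-0.79, 2.21], [0.23, 2.52], [-1.04, 4.18], [0, 3.07], [-2.55, 2.55]. Speed limits (rad/s): [2.22, 2.22, 2.57, 3.14, 3.14, 3.14].

INTERFACE

Orientations are given as [roll, pitch, yaw] about the fixed x, y, z axes, in that order (R = Rz(yaw) Ry(pitch) Rx(roll)).
In Python, from station import monitor, camera, ctrl gives the robot as it stands.
- The arm moves only by the tool apply_moves, never from a script. Its argument "plan" is one flat list of numbers, 4 for each row, row after row: the shift along the tool's x, y, z in mm, then the turn about the tool's z in rad. In form: [dx, dy, dz, spin, dx, dy, dz, spin, ...]. A call has 1 to 20 rows; each row shifts and turns the commanded pose from where the row before left it, along the tool's axes as they then stand; what a row does not reach is not made up. A row lasts 1/10 s, in which the tool goes at most 50 mm and 8.59 degrees, less where a joint would pass 70% of its speed; a pose out of reach is approached as far as the arm can. A call is refused whole if a number of a shift passes 50 or a number of a turn 0.15, either way. A call with a gripper value outside its range is refused whole. "hand" is the gripper command: -1 is shut, 1 is fully open, values between are in proportion, set as the call begins (left out, the last holds). The fingers move at their own pace and stop on an object; "squeeze" is the grip in N (left out, the last holds). Time passes only in rows, so rows that do not move let the fingers close. It gives the time, the measured TCP pose, the force, the opening and the grip force at its end, in the units of the state.
- monitor.get_obs(): the state, without advancing time (a new reading comes with each control period).
- camera(name): name is "scene" or "top" or "wrist"; returns a dict with "image" (480x640x3 uint8, red, green, blue), "range_z" (480x640 float32, m along the optical axis (not along the pixel's ray), 0 where there is no reading), "mtx" (3x3 intrinsics, pixels), "rvec" (rotation vector, rad) and "tvec" (3), from world to camera coordinates, as OpenCV has them. Camera axes: x right, y down, z forward; pixel columns grow to the right and rows downward; lengths in m; the calibration is good to about 2 mm. A picture is of the moment at which its call begins.
- ctrl.hand_in(): hands the job in; it is judged then, once.
The state is a dict: "time_s": time; "qpos": joint angles; "joint_vel": joint speeds; "tau": joint torques, N m; "ee_pos": TCP position; "eef_rot": TCP orientation; "force": force on the tool from outside, world axes, zero at the start; "moment": the same for the moment, N m; "grip_width": finger opening in m; "grip_force": force on a finger pad.
Only numpy, scipy, OpenCV 4.12 (cv2) and the standard library are available. Lean on these libraries where they do the work, as an engineer would, in place of code of your own. Each camera call takes 0.05 s, during which the arm holds its last target. There are 200 camera calls.

TASK

Two blue trays each carry a squat white jar with a red cap: take the one that is not on the cork mat and slide it fully home into the jar dock, under its rails and up against the stop, with its cap still closed. Then find which way the cap is threaded, trying it one way and, if it does not give, the other; turn it the right way until it comes free, lift it straight off and finish while holding it level in the gripper, about 10 cm above where it sat, the tray still home in the dock. Leave the tray on the mat with its cap, the spice jar and the coral ramekin where they are.

Things in the scene. Friction and masses are not known exactly. Their poses are not given: they have to be found in the camera images.
- dock: Fixed U-shaped jar dock flat on the worktop: two aluminium rails and a black stop bar (24 mm high) across the far end. Origin: on the worktop, where the tray's origin lies when the tray is home; +x points the way in, from mouth to stop. The stop's face is at x = +50 mm. The tray slides in flat on the worktop.
- dock_rails (a point): Dock centre 11 mm above the worktop. Rails run from x = -50 to +50 mm of the dock, inner faces 115 mm apart (tray 110). Lips reach 8 to 9 mm inward over the tray's edges, from z = 11 to 16 mm: they hold the tray down when the cap is pulled, and the rails keep it from turning.
- dock_mouth (a point): Middle of the dock's open mouth on the worktop, 80 mm before the dock's origin. Two black flared cheeks (16 mm high) narrow from about 140 mm apart here to 115 mm where the rails begin, 30 mm farther in.
- mat: Thin cork mat (165 x 130 x 1 mm) on the worktop; its origin is under the jar centre of the tray that stands on it. That tray is the spare, to be left alone.
- tray_a: Flat blue tray (x -95 to +50, y 110 wide, 8 mm thick) with a squat white jar (76 x 76 mm, up to z = 60, blue band) fixed in it, about 0.7 kg. Origin: tray underside below the jar's centre; +x is the end that enters the dock first. tray_a and tray_b look the same; either may be the spare on the mat (origin within 30 mm of the mat's): use the other one.
- tray_a_fin (a point): Top middle of tray_a's upright blue grip fin, at tray x = -76, y = 0, z = 58 mm. The fin is 36 mm long along the tray's x, 12 mm thick in y and stands from z = 8 to 58 mm; the jar's wall begins 20 mm from the fin.
- tray_a_neck (a point): Centre of the top of the round jar neck (radius 30 mm) of tray_a, 85 mm above the tray's underside; the underside of the cap's disc rests here. Turn the cap about the upright axis through this point.
- cap_a: Red ribbed cap of tray_a, radius 35 mm, 80 g, skirt 8 mm down over the neck. Origin on its axis, underside of the disc. Closed, its x (the bar) lies along the tray's x. One of cap_a, cap_b opens counterclockwise from above, the other clockwise: not told which. Wrong way: hard stop within 0.05 to 0.15 rad; freely turning takes under 0.2 N m.
- cap_a_bar (a point): Top middle of the bar on cap_a to turn it by: 54 mm along the cap's x, 12 mm thick in y, from 7 to 39 mm above the cap's origin. Right way it turns freely, not rising, to a hard stop at 1.2 rad; at 1.15 (give or take 0.15) it lifts straight off; elsewhere it stays caught. A hidden stem reaches 15 mm below the cap's origin.
- tray_b: Flat blue tray (x -95 to +50, y 110 wide, 8 mm thick) with a squat white jar (76 x 76 mm, up to z = 60, blue band) fixed in it, about 0.7 kg. Origin: tray underside below the jar's centre; +x is the end that enters the dock first. tray_a and tray_b look the same; either may be the spare on the mat (origin within 30 mm of the mat's): use the other one.
- tray_b_fin (a point): Top middle of tray_b's upright blue grip fin, at tray x = -76, y = 0, z = 58 mm. The fin is 36 mm long along the tray's x, 12 mm thick in y and stands from z = 8 to 58 mm; the jar's wall begins 20 mm from the fin.
- tray_b_neck (a point): Centre of the top of the round jar neck (radius 30 mm) of tray_b, 85 mm above the tray's underside; the underside of the cap's disc rests here. Turn the cap about the upright axis through this point.
- cap_b: Red ribbed cap of tray_b, radius 35 mm, 80 g, skirt 8 mm down over the neck. Origin on its axis, underside of the disc. Closed, its x (the bar) lies along the tray's x. One of cap_a, cap_b opens counterclockwise from above, the other clockwise: not told which. Wrong way: hard stop within 0.05 to 0.15 rad; freely turning takes under 0.2 N m.
- cap_b_bar (a point): Top middle of the bar on cap_b to turn it by: 54 mm along the cap's x, 12 mm thick in y, from 7 to 39 mm above the cap's origin. Right way it turns freely, not rising, to a hard stop at 1.2 rad; at 1.15 (give or take 0.15) it lifts straight off; elsewhere it stays caught. A hidden stem reaches 15 mm below the cap's origin.
- spice_jar: Small glass spice jar with black lid, 40 x 40 x 105 mm, loose, bystander at the back; origin at its underside.
- ramekin: Coral ramekin, 67 x 68 x 50 mm, loose, bystander at the front left; origin at its underside.
Not all that is in view belongs to the job. What is shaped like the cap_a but green is not meant.

How it is judged:
By the outcome, as a careful person would: the job done as asked, in the order asked, and still so for the second after the job is handed in, while the arm keeps its last pose, push and grip.
It also fails if it takes over 54 s, if anything falls off the work surface, if the arm or the gripper's body presses on something with over 40 N, if the wrist force passes 120 N, or if a joint passes its speed limit or range.

## Working session

There is one attempt and no reset: what is moved stays moved. The work goes in short steps, Python scripts to look and compute and a tool call to move; the robot and the scene stay as the last step left them, time stands still between calls to the robot, and variables do not carry over. Pictures are saved under pics/ and viewed, at most 10 in all, crops included, and the job is handed in when it is done.

Besides the shell and the picture viewer there is one more tool, called after "Request:" in YAML: its name, and indented under it one key for each argument. apply_moves: Moves the arm, as the interface text tells. Its arguments: {"type":"object","properties":{"plan":{"type":"array","items":{"type":"number"}},"hand":{"type":"number"},"squeeze":{"type":"number"}},"required":["plan"]}

```bash
mkdir -p pics; ls; cat > h.py <<'E'
import numpy as np,cv2
from station import monitor,camera,ctrl
def save(c,n,box=None,s=1):
    im=c["image"][:,:,::-1]
    if box: im=im[box[1]:box[3],box[0]:box[2]]
    if s!=1: im=cv2.resize(im,None,fx=s,fy=s,interpolation=cv2.INTER_CUBIC)
    cv2.imwrite("pics/"+n,im)
def world(c):
    z=c["range_z"];v,u=np.mgrid[:480,:640];K=c["mtx"]
    P=np.stack([(u-K[0,2])/K[0,0]*z,(v-K[1,2])/K[1,1]*z,z],-1)
    R=cv2.Rodrigues(np.array(c["rvec"],float))[0]
    W=(P-np.array(c["tvec"]).ravel())@R
    W[z==0]=np.nan
    return W
E
python3 - <<'E'
from h import *
for n in("top","scene"):
    c=camera(n);save(c,n+"1.png");np.savez(n+".npz",**c)
o=monitor.get_obs();print(o)
E
```

```text
pics
{'time_s': 0.1, 'qpos': array([-1.36763330e+00,  3.00367588e-01,  1.52145784e+00,  1.55660385e-05,
        1.32069908e+00, -6.66149706e-02]), 'joint_vel': array([ 0.00054471, -0.0020311 , -0.00101919, -0.00124168,  0.00246511,
       -0.00083278]), 'tau': array([ 9.22985819e-04, -5.32644224e+01, -3.53283870e+01,  7.09332875e-02,
        2.35018943e-02, -6.46865396e-05]), 'ee_pos': array([ 0.14653549, -0.52990313,  0.20499524]), 'eef_rot': array([-3.14066387e+00, -7.70744299e-05,  2.69774098e-01]), 'force': array([-0.06179602,  0.01564876,  0.43284038]), 'moment': array([ 0.01874632,  0.02032768, -0.03711253]), 'grip_force': 0.0, 'grip_width': 0.09394299105922148}
```

View pics/top1.png

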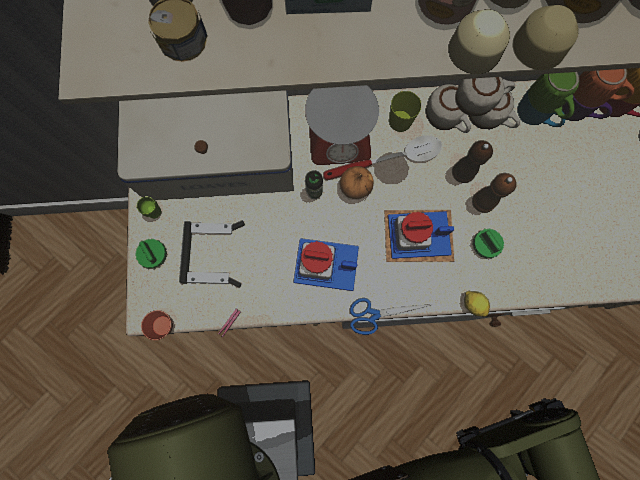

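View pics/scene1.png

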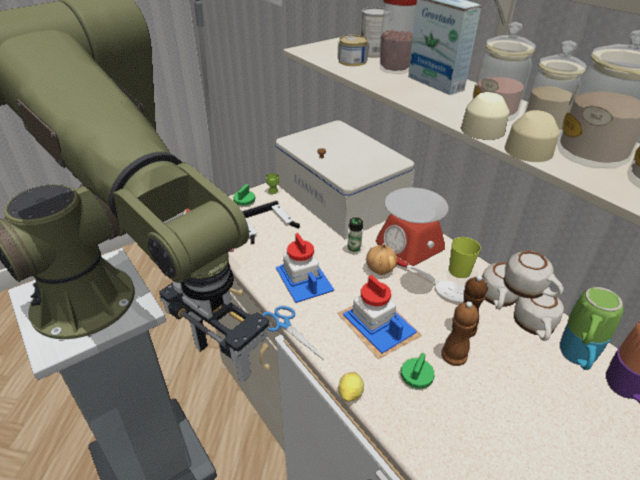

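The top view shows two candidate trays: one at (325,263) on bare worktop, and one at (420,235) on the cork mat, which is the spare. The green caps at (151,254) and (488,243) are decoys. I choose (325,263). The dock is at (210,254), with its stop at left (186,252) and its mouth at right. Next I measure and check with one close crop.

```bash
python3 - <<'E'
from h import *
c=dict(np.load("top.npz"));W=world(c);save(c,"crop1.png",(110,150,510,350),2)
im=c["image"];hsv=cv2.cvtColor(im,cv2.COLOR_RGB2HSV)
H,S,V=[hsv[...,i].astype(int) for i in range(3)]
def box(m,u0,v0,u1,v1):
    k=np.zeros_like(m);k[v0:v1,u0:u1]=1;return m&k
z=W[...,2]
blue=(H>100)&(H<125)&(S>120)
red=((H<6)|(H>174))&(S>150)
for n,b in(("A",(285,230,365,300)),("B",(380,205,460,270))):
    m=box(blue&(abs(z-.008)<.005),*b);p=W[m][:,:2]
    r=cv2.minAreaRect((p*1000).astype(np.float32));print(n,"tray rect",r,m.sum())
    m=box(blue&(abs(z-.058)<.006),*b);p=W[m];print(" fin",np.median(p,0),cv2.minAreaRect((p[:,:2]*1000).astype(np.float32)))
    m=box(red&(z>.08)&(z<.106),*b);p=W[m];print(" cap disc",m.sum(),cv2.minEnclosingCircle((p[:,:2]*1000).astype(np.float32)),np.median(p[:,2]))
    m=box(red&(z>.118),*b);p=W[m];print(" bar",m.sum(),p.mean(0),np.median(p[:,2]),cv2.minAreaRect((p[:,:2]*1000).astype(np.float32)))
m=box((z>.008)&(z<.03),178,215,248,292)
p=W[m];print("dock",cv2.minAreaRect((p[:,:2]*1000).astype(np.float32)))
for n,mm in(("stop",m&(V<90)&box(m,178,215,194,292)),("rail1",box(m&(V>120),190,215,232,240)),("rail2",box(m&(V>120),190,268,232,292)),("ck1",box(m&(V<90),230,215,250,240)),("ck2",box(m&(V<90),230,268,250,292))):
    p=W[mm];print(n,mm.sum(),p.mean(0),cv2.minAreaRect((p[:,:2]*1000).astype(np.float32)))
for n,b in(("spice",(303,165,326,200)),("onion",(338,163,376,202)),("breadbox",(118,180,290,190))):
    q=W[b[1]:b[3],b[0]:b[2]].reshape(-1,3);q=q[q[:,2]>.02];print(n,np.nanmin(q,0),np.nanmax(q,0))
E
```

```text
A tray rect ((487.54931640625, -267.95928955078125), (173.8627166748047, 126.93444061279297), 77.49571990966797) 1197
 fin [ 0.48882973 -0.30720256  0.05654222] ((511.94635009765625, -262.9291687011719), (133.95460510253906, 25.517208099365234), 68.6266098022461)
 cap disc 538 ((503.4571838378906, -233.46591186523438), 35.114437103271484) 0.09142806454130403
 bar 118 [ 0.50412715 -0.23338346  0.12286884] 0.12276567069176517 ((504.4015197753906, -233.8292236328125), (51.326236724853516, 11.706722259521484), 77.74720764160156)
B tray rect ((557.3594970703125, -487.7390441894531), (144.71612548828125, 110.3454360961914), 89.34481811523438) 1021
 fin [ 0.55640111 -0.54014355  0.05666126] ((572.7015380859375, -493.35479736328125), (132.7527313232422, 16.200315475463867), 71.52400970458984)
 cap disc 515 ((557.5958862304688, -465.3350524902344), 35.81685256958008) 0.0913900929316466
 bar 117 [ 0.55691455 -0.46444925  0.12293401] 0.12311804288835322 ((557.3153076171875, -464.8255920410156), (11.385271072387695, 50.737281799316406), 1.7257661819458008)
dock ((545.1266479492188, 17.6777153015
[... 338 characters left out ...]
863952636719)
rail2 375 [0.4858264  0.02476835 0.01544873] ((485.7122497558594, 25.49039649963379), (92.300537109375, 24.865446090698242), 84.92642211914062)
ck1 63 [ 0.60930405 -0.0464667   0.01435217] ((607.0275268554688, -42.21328353881836), (13.369780540466309, 42.32355499267578), 29.489164352416992)
ck2 56 [ 0.46850168 -0.03587125  0.01516019] ((468.6257629394531, -35.27861022949219), (27.789640426635742, 10.622781753540039), 59.957664489746094)
spice [ 0.66313524 -0.25873878  0.02082813] [ 0.70485318 -0.21784234  0.10900748]
onion [ 0.64912639 -0.38046437  0.02010514] [ 0.74591634 -0.30258159  0.0942486 ]
breadbox [ 0.68231714 -0.18180723  0.02033916] [0.69167558 0.18294411 0.17034924]
```

View pics/crop1.png

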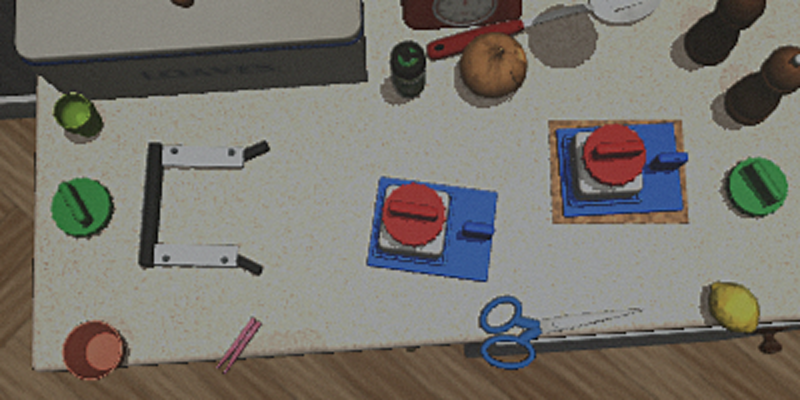

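The crop confirms that the tray at crop (430,230), full image (325,263), stands on bare worktop, and the other one sits on the cork. I'll refine the dock pose and compute the first move.

```bash
cat >> h.py <<'E'
def rel(target,yaw=None):
    o=monitor.get_obs();p=o["ee_pos"];y=o["eef_rot"][2];yy=y if yaw is None else yaw
    d=(np.array(target)-p)*1000
    print("t",round(o["time_s"],2),"tcp",p.round(4),"rot",o["eef_rot"].round(4),"spin",round(-((yy-y+np.pi)%(2*np.pi)-np.pi),4),
      "shift after spin",[round(v,1) for v in(d[0]*np.cos(yy)+d[1]*np.sin(yy), d[0]*np.sin(yy)-d[1]*np.cos(yy),-d[2])])
E
python3 - <<'E'
from h import *
c=dict(np.load("top.npz"));W=world(c);im=c["image"];hsv=cv2.cvtColor(im,cv2.COLOR_RGB2HSV);V=hsv[...,2].astype(int);z=W[...,2]
def fit(m,name):
    n,l,s,_=cv2.connectedComponentsWithStats(m.astype(np.uint8));k=1+s[1:,4].argmax();p=W[l==k][:,:2]*1000
    r=cv2.minAreaRect(p.astype(np.float32));print(name,len(p),p.mean(0),r)
    return p
def bx(u0,v0,u1,v1):
    k=np.zeros(z.shape,bool);k[v0:v1,u0:u1]=1;return k
S=fit((z>.019)&(z<.028)&bx(175,210,200,295),"stop")
hi=(z>.0135)&(z<.018)
A=fit(hi&(V>130)&bx(192,212,240,240),"r1");B=fit(hi&(V>130)&bx(192,266,240,292),"r2")
for p in(A,B,S):
    d=cv2.fitLine(p.astype(np.float32),cv2.DIST_HUBER,0,.01,.01).ravel();print(np.degrees(np.arctan2(d[1],d[0])),d)
th=np.radians(86);e=np.array([np.cos(th),np.sin(th)]);n=np.array([-e[1],e[0]])
for p in(A,B,S): print((p@e).min(),(p@e).max(),(p@n).min(),(p@n).max())
blue=(hsv[...,0]>100)&(hsv[...,0]<125)&(hsv[...,1]>120)
fit(blue&(abs(z-.008)<.004)&bx(285,230,365,300),"tray")
rel([.4885,-.3075,.205],1.365)
E
```

```text
stop 427 [549.05908597  80.78464629] ((550.8057861328125, 81.1253433227539), (17.82335090637207, 149.21554565429688), 84.94465637207031)
r1 256 [605.94408677  17.98705208] ((606.0704345703125, 17.056774139404297), (95.36514282226562, 23.376272201538086), 86.18922424316406)
r2 245 [485.37584401  22.20051679] ((485.1434631347656, 22.745290756225586), (86.86763000488281, 24.301799774169922), 85.71089935302734)
85.68674 [7.5209536e-02 9.9716777e-01 6.0519287e+02 1.8504536e+01]
85.04188 [8.6427450e-02 9.9625814e-01 4.8528708e+02 2.2888647e+01]
-5.0568204 [ 9.9610776e-01 -8.8143624e-02  5.4897858e+02  8.0775757e+01]
11.639942531203506 106.99729348830562 -615.1289166670563 -591.6375620402852
13.074891706363756 99.91813761090475 -494.44437601344305 -470.1091211840767
109.89417959907819 128.7911019738445 -618.3927894891959 -469.28528128581996
tray 1091 [ 488.95721267 -275.50138145] ((499.350830078125, -255.57022094726562), (143.66172790527344, 109.70536041259766), 78.42257690429688)
t 0.1 tcp [ 0.1465 -0.5299  0.205 ] rot [-3.1407e+00 -1.0000e-04  2.6980e-01] spin -1.0952 shift after spin [np.float64(287.6), np.float64(289.3), np.float64(-0.0)]
```

Request:
apply_moves:
  plan: [0,0,0,-0.137,0,0,0,-0.137,0,0,0,-0.137,0,0,0,-0.137,0,0,0,-0.137,0,0,0,-0.137,0,0,0,-0.137,0,0,0,-0.137,29,29,0,0,29,29,0,0,29,29,0,0,29,29,0,0,29,29,0,0,29,29,0,0,29,29,0,0,29,29,0,0,29,29,0,0,26,28,0,0,0,0,0,0,0,0,0,0]
  hand: 0.3
  squeeze: 25

```text
time_s: 2.1
ee_pos: [0.488, -0.3075, 0.2049]
eef_rot: [-3.141, -0.0, 1.367]
force: [-0.4, -0.7, 0.1]
grip_width: 0.0608
grip_force: 0.0
```

```bash
python3 - <<'E'
from h import *
c=camera("wrist");save(c,"w1.png");W=world(c)
hsv=cv2.cvtColor(c["image"],cv2.COLOR_RGB2HSV);m=(hsv[...,0]>100)&(hsv[...,0]<125)&(hsv[...,1]>120)&(abs(W[...,2]-.058)<.004)
p=W[m][:,:2]*1000;print(m.sum(),cv2.minAreaRect(p.astype(np.float32)) if m.sum() else 0)
rel([.4885,-.3075,.028],1.367)
E
```

```text
675 ((517.2705078125, -426.3025817871094), (21.0679874420166, 274.6921081542969), 13.903531074523926)
t 2.15 tcp [ 0.4875 -0.3081  0.2051] rot [-3.1408e+00 -2.0000e-04  1.3659e+00] spin -0.0011 shift after spin [np.float64(0.8), np.float64(0.9), np.float64(177.1)]
```

View pics/w1.png

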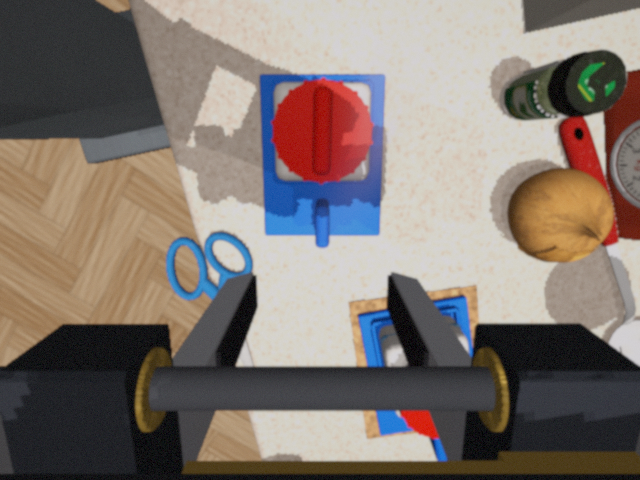

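The wrist view shows the fin at (322,225), centred between the open fingers (x≈255 and 390), with the tray aligned to the tool. I'm descending to grip it.

Request:
apply_moves:
  plan: [1,1,20,0,0,0,30,0,0,0,30,0,0,0,30,0,0,0,25,0,0,0,20,0,0,0,15,0,0,0,9,0,0,0,0,0,0,0,0,0]

```text
time_s: 3.15
ee_pos: [0.4893, -0.3076, 0.0272]
eef_rot: [3.141, 0.0, 1.366]
force: [0.9, -0.5, 0.5]
grip_width: 0.0609
grip_force: 0.0
```

Request:
apply_moves:
  plan: [0,0,0,0,0,0,0,0,0,0,0,0,0,0,0,0,0,0,0,0,0,0,0,0,0,0,0,0,0,0,0,0]
  hand: -1
  squeeze: 30

```text
time_s: 3.95
ee_pos: [0.489, -0.3071, 0.0265]
eef_rot: [-3.141, 0.0, 1.366]
force: [-1.5, 0.3, 1.0]
grip_width: 0.0121
grip_force: 30.0
```

```bash
python3 - <<'E'
from h import *
o=monitor.get_obs();print(o["ee_pos"],o["eef_rot"],o["force"],o["moment"],o["grip_width"],o["grip_force"])
c=camera("wrist");W=world(c)
hsv=cv2.cvtColor(c["image"],cv2.COLOR_RGB2HSV);m=((hsv[...,0]<6)|(hsv[...,0]>174))&(hsv[...,1]>150)&(W[...,2]>.116)&(W[...,2]<.13)&(np.hypot(W[...,0]-.5035,W[...,1]+.2335)<.05)
p=W[m]*1000;print(m.sum());
if m.sum(): print(p.mean(0),cv2.minAreaRect(p[:,:2].astype(np.float32)))
# fin position in dock: origin (545.2,22.5), yaw 1.487; approach at x=-200
D=np.array([.5452,.0225]);y=1.487;e=np.array([np.cos(y),np.sin(y)])
for x in(-.100,-.08,0): print(x,D+e*(x-.076))
rel([*(D+e*(-.110-.076)),o["ee_pos"][2]],1.487)
E
```

```text
[ 0.48903847 -0.30712772  0.02646021] [-3.14129144e+00  4.01923611e-06  1.36606912e+00] [-1.48439933  0.33228495  1.02847337] [-0.00906254  0.17937746  0.2229093 ] 0.012136154739083804 29.998590052127838
14582
[ 503.43254215 -234.92570098  122.75416449] ((502.9117736816406, -237.2069091796875), (50.178260803222656, 12.118814468383789), 77.51803588867188)
-0.1 [ 0.5304691  -0.15288244]
-0.08 [ 0.53214307 -0.13295262]
0 [ 0.53883893 -0.05323333]
t 4.0 tcp [ 0.489  -0.3071  0.0265] rot [-3.1413  0.      1.366 ] spin -0.121 shift after spin [np.float64(147.2), np.float64(28.4), np.float64(-0.0)]
```

Request:
apply_moves:
  plan: [0,0,0,-0.03,0,0,0,-0.03,0,0,0,-0.03,0,0,0,-0.031,12,2.4,0,0,12,2.4,0,0,12,2.4,0,0,12,2.4,0,0,12,2.4,0,0,12,2.4,0,0,12,2.4,0,0,12,2.4,0,0,12,2.4,0,0,12,2.4,0,0,12,2.4,0,0,14,2,0,0,0,0,0,0,0,0,0,0]

```text
time_s: 5.8
ee_pos: [0.5299, -0.163, 0.0264]
eef_rot: [-3.142, -0.001, 1.488]
force: [0.5, 4.1, -0.3]
grip_width: 0.0119
grip_force: 30.0
```

```bash
python3 - <<'E'
from h import *
o=monitor.get_obs();print(o["force"],o["moment"],o["grip_width"],o["grip_force"])
c=camera("top");save(c,"t2.png",(160,190,380,310),3);W=world(c)
hsv=cv2.cvtColor(c["image"],cv2.COLOR_RGB2HSV);z=W[...,2];red=((hsv[...,0]<6)|(hsv[...,0]>174))&(hsv[...,1]>150)&(W[...,1]>-.33)&(W[...,0]<.65)&(W[...,0]>.45)&(W[...,1]<.1)
p=W[red&(z>.116)&(z<.13)]*1000;print(len(p),p.mean(0),cv2.minAreaRect(p[:,:2].astype(np.float32)))
p=W[red&(z>.08)&(z<.106)]*1000;print(cv2.minEnclosingCircle(p[:,:2].astype(np.float32)))
D=np.array([.5452,.0225]);y=1.487;e=np.array([np.cos(y),np.sin(y)])
rel([*(D+e*(-.076)),o["ee_pos"][2]],1.487)
E
```

```text
[ 0.50019391  4.13672364 -0.30898031] [ 0.66795092 -0.20162339 -0.00741706] 0.011873389290030106 29.99823957681656
0 [nan nan nan] ((0.0, 0.0), (0.0, 0.0), 0.0)
((0.0, 0.0), 0.0)
t 5.85 tcp [ 0.5298 -0.1635  0.0264] rot [-3.1415e+00 -9.0000e-04  1.4871e+00] spin 0.0001 shift after spin [np.float64(110.6), np.float64(-0.2), np.float64(0.0)]<stdin>:5: RuntimeWarning: Mean of empty slice.
  ret = um.true_divide(
```

View pics/t2.png

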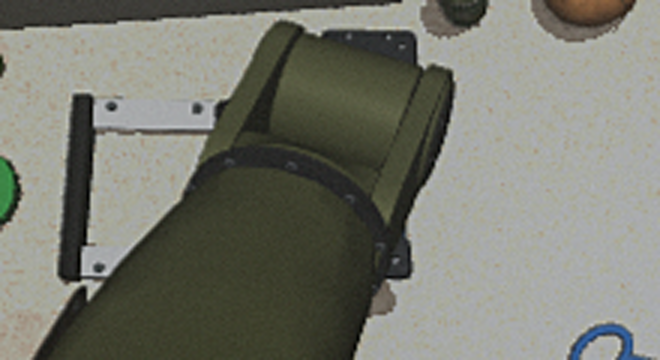

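The arm hides the tray in the top view; only the stop at crop x≈80 and parts of the rails are visible. I'll use the wrist camera to check tray and dock alignment.

```bash
python3 - <<'E'
from h import *
c=camera("wrist");save(c,"w2.png");W=world(c);np.savez("w2.npz",**c)
hsv=cv2.cvtColor(c["image"],cv2.COLOR_RGB2HSV);z=W[...,2];red=((hsv[...,0]<6)|(hsv[...,0]>174))&(hsv[...,1]>150)&(W[...,1]>-.2)&(W[...,1]<0)&(W[...,0]>.45)&(W[...,0]<.6)
p=W[red&(z>.118)&(z<.13)]*1000;print(len(p),p.mean(0),cv2.minAreaRect(p[:,:2].astype(np.float32)))
hi=(z>.0125)&(z<.02)&(hsv[...,1]<60)&(hsv[...,2]>110)&(W[...,1]>-.04)&(W[...,1]<.08)
for a,b in((.45,.52),(.57,.64)):
    p=W[hi&(W[...,0]>a)&(W[...,0]<b)]*1000;print(len(p))
    if len(p)>20: print(cv2.minAreaRect(p[:,:2].astype(np.float32)),cv2.fitLine(p[:,:2].astype(np.float32),cv2.DIST_HUBER,0,.01,.01).ravel())
E
```

```text
14441 [536.01432913 -90.05685007 122.76088655] ((535.77685546875, -92.22564697265625), (49.54448318481445, 12.13569450378418), 83.94612884521484)
7
0
```

View pics/w2.png

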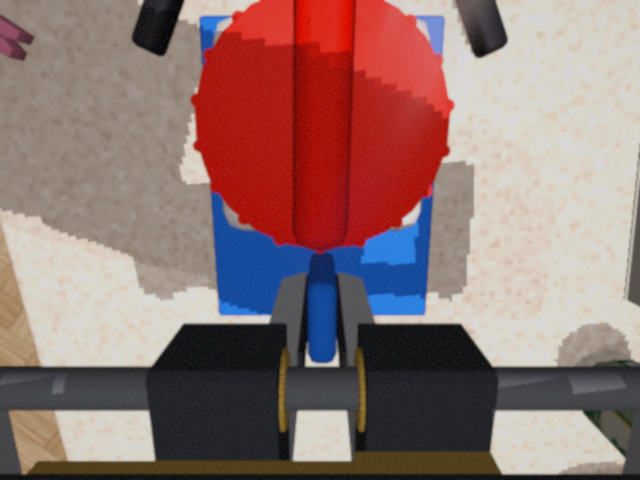

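The wrist view shows the tray (edges at x 202 and 443) centred between the flared cheek tips (inner edges 180 and 462), with its front edge just entering the mouth. I'm pushing in.

Request:
apply_moves:
  plan: [6,0,0,0,6,0,0,0,6,0,0,0,6,0,0,0,6,0,0,0,6,0,0,0,6,0,0,0,6,0,0,0,6,0,0,0,6,0,0,0]

```text
time_s: 6.9
ee_pos: [0.5348, -0.1038, 0.0264]
eef_rot: [-3.142, -0.0, 1.487]
force: [-0.3, -3.4, -0.2]
grip_width: 0.012
grip_force: 30.0
```

Request:
apply_moves:
  plan: [5,0,0,0,5,0,0,0,5,0,0,0,5,0,0,0,5,0,0,0,5,0,0,0]

```text
time_s: 7.5
ee_pos: [0.5373, -0.074, 0.0264]
eef_rot: [-3.142, -0.0, 1.487]
force: [-0.2, -4.6, -0.1]
grip_width: 0.0116
grip_force: 30.0
```

Going in freely. The remaining distance is about 20 mm, so I'll push until the force rises at the stop.

Request:
apply_moves:
  plan: [4,0,0,0,4,0,0,0,4,0,0,0,3,0,0,0,2,0,0,0,2,0,0,0,0,0,0,0]

```text
time_s: 8.2
ee_pos: [0.5389, -0.0551, 0.0264]
eef_rot: [-3.142, -0.0, 1.487]
force: [1.2, -0.2, -0.0]
grip_width: 0.0117
grip_force: 30.0
```

Request:
apply_moves:
  plan: [1,0,0,0,1,0,0,0,1,0,0,0,0,0,0,0]

```text
time_s: 8.6
ee_pos: [0.5391, -0.0524, 0.0264]
eef_rot: [-3.142, -0.0, 1.487]
force: [-0.2, -2.2, -1.4]
grip_width: 0.0116
grip_force: 30.0
```

Request:
apply_moves:
  plan: [1,0,0,0,1,0,0,0,0,0,0,0]

```text
time_s: 8.9
ee_pos: [0.5389, -0.0514, 0.0266]
eef_rot: [-3.141, 0.002, 1.487]
force: [-4.3, -12.8, 1.0]
grip_width: 0.0117
grip_force: 30.0
```

Request:
apply_moves:
  plan: [1,0,0,0,1,0,0,0,0,0,0,0,0,0,0,0]

```text
time_s: 9.3
ee_pos: [0.5387, -0.0511, 0.0268]
eef_rot: [-3.14, 0.004, 1.486]
force: [-9.6, -24.8, 6.1]
grip_width: 0.0116
grip_force: 30.0
```

```bash
python3 - <<'E'
from h import *
o=monitor.get_obs();print(o["ee_pos"],o["force"])
c=camera("wrist");save(c,"w3.png");W=world(c)
hsv=cv2.cvtColor(c["image"],cv2.COLOR_RGB2HSV);z=W[...,2];red=((hsv[...,0]<6)|(hsv[...,0]>174))&(hsv[...,1]>150)&(W[...,1]>-.1)&(W[...,1]<.1)&(W[...,0]>.45)&(W[...,0]<.6)
p=W[red&(z>.118)&(z<.13)]*1000;print(len(p),p.mean(0),cv2.minAreaRect(p[:,:2].astype(np.float32)))
E
```

```text
[ 0.53874146 -0.05106825  0.02680704] [ -9.61930734 -24.78306006   6.06522476]
14554 [545.26676351  22.63442349 122.90114478] ((545.0205078125, 20.20692253112793), (49.969276428222656, 12.15230655670166), 83.94605255126953)
```

View pics/w3.png

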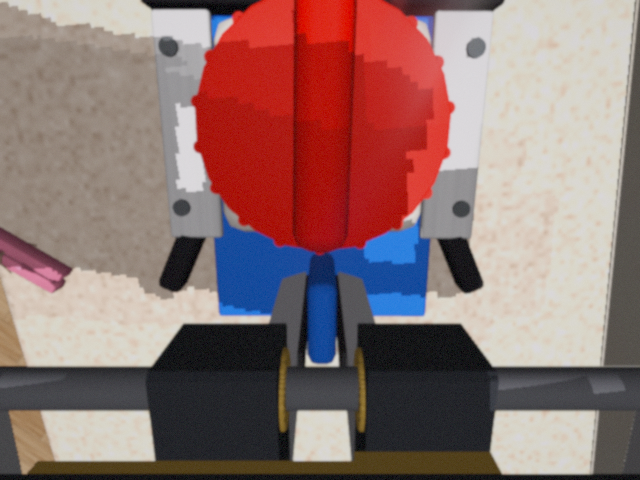

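The tray is home: its front edge is at the stop (row ≈10) and the lips cover its edges. The force at the stop is 25 N. Next I relax, release, rise and re-measure the cap.

Request:
apply_moves:
  plan: [-1,0,0,0,-1,0,0,0,-1,0,0,0,0,0,0,0]

```text
time_s: 9.75
ee_pos: [0.5388, -0.0514, 0.0264]
eef_rot: [-3.141, -0.0, 1.487]
force: [-4.3, -4.1, 1.3]
grip_width: 0.0119
grip_force: 30.0
```

Request:
apply_moves:
  plan: [0,0,0,0,0,0,0,0,0,0,0,0,0,0,0,0,0,0,0,0,0,0,-15,0,0,0,-25,0,0,0,-30,0,0,0,-30,0,0,0,-30,0,0,0,-30,0,0,0,-18,0,0,0,0,0,0,0,0,0,0,0,0,0]
  hand: 0.1

```text
time_s: 11.25
ee_pos: [0.5387, -0.0514, 0.203]
eef_rot: [-3.139, -0.0, 1.487]
force: [0.4, 0.2, 0.0]
grip_width: 0.0518
grip_force: 0.0
```

```bash
python3 - <<'E'
from h import *
c=camera("wrist");save(c,"w4.png");W=world(c)
hsv=cv2.cvtColor(c["image"],cv2.COLOR_RGB2HSV);z=W[...,2];red=((hsv[...,0]<6)|(hsv[...,0]>174))&(hsv[...,1]>150)&(W[...,1]>-.1)&(W[...,1]<.1)&(W[...,0]>.45)&(W[...,0]<.6)
p=W[red&(z>.118)&(z<.13)]*1000;print(len(p),p.mean(0),cv2.minAreaRect(p[:,:2].astype(np.float32)))
p=W[red&(z>.089)&(z<.095)]*1000;print(cv2.minEnclosingCircle(p[:,:2].astype(np.float32)))
blue=(hsv[...,0]>100)&(hsv[...,0]<125)&(hsv[...,1]>120)&(W[...,1]>-.12)
p=W[blue&(z>.055)&(z<.062)]*1000;print("fin",len(p),cv2.minAreaRect(p[:,:2].astype(np.float32)))
rel([.545,.024,.097],1.487)
E
```

```text
1648 [545.35988326  22.27893046 122.69287325] ((545.3802490234375, 21.655590057373047), (53.36335754394531, 11.903732299804688), 84.74456024169922)
((545.0182495117188, 21.555450439453125), 35.197540283203125)
fin 492 ((538.5445556640625, -53.186397552490234), (33.506107330322266, 11.344404220581055), 83.11168670654297)
t 11.3 tcp [ 0.5387 -0.0514  0.203 ] rot [-3.1394e+00 -1.0000e-04  1.4868e+00] spin -0.0002 shift after spin [np.float64(75.7), np.float64(-0.1), np.float64(106.0)]
```

Request:
apply_moves:
  plan: [18,0,0,0,18,0,0,0,20,0,0,0,18,0.3,0,0,0,0,20,0,0,0,20,0,0,0,20,0,0,0,20,0,0,0,16,0,0,0,10,0,0,0,0,0,0,0,0,0]

```text
time_s: 12.5
ee_pos: [0.5458, 0.0223, 0.0987]
eef_rot: [3.142, -0.0, 1.487]
force: [-0.2, -0.2, 0.2]
grip_width: 0.0517
grip_force: 0.0
```

Request:
apply_moves:
  plan: [0,0,0,0,0,0,0,0,0,0,0,0,0,0,0,0,0,0,0,0,0,0,0,0]
  hand: -1
  squeeze: 30

```text
time_s: 13.1
ee_pos: [0.5457, 0.0222, 0.0986]
eef_rot: [3.141, -0.0, 1.487]
force: [-0.9, -0.0, 0.6]
grip_width: 0.0118
grip_force: 30.0
```

```bash
python3 - <<'E'
from h import *
o=monitor.get_obs();print(o["ee_pos"],o["eef_rot"],o["force"],o["moment"],o["grip_width"],o["grip_force"])
E
```

```text
[0.54572358 0.02222287 0.09856601] [ 3.14144941e+00 -2.60571235e-05  1.48671325e+00] [-0.8964916  -0.00844705  0.62071454] [-0.03147662  0.01958305  0.02580791] 0.011751861488572825 29.978303611278534
```

Request:
apply_moves:
  plan: [0,0,0,-0.03,0,0,0,-0.03,0,0,0,-0.03,0,0,0,-0.03,0,0,0,-0.03,0,0,0,-0.03,0,0,0,0]

```text
time_s: 13.8
ee_pos: [0.5458, 0.0223, 0.0985]
eef_rot: [3.141, 0.0, 1.668]
force: [0.0, 0.4, 1.7]
grip_width: 0.0119
grip_force: 30.0
```

```bash
python3 - <<'E'
from h import *
o=monitor.get_obs();print(o["ee_pos"],o["eef_rot"],o["force"],o["moment"],o["grip_width"],o["grip_force"])
E
```

```text
[0.54575093 0.02225789 0.09854647] [3.14136203e+00 2.98339184e-05 1.66837797e+00] [0.01650822 0.3828906  1.67647897] [-0.07109136 -0.08876401  0.04191645] 0.011905520630510605 29.985124468803406
```

Turning is nearly torque-free at 0.18 rad counterclockwise, past the latest wrong-way stop at 0.15. I'm continuing that way.

Request:
apply_moves:
  plan: [0,0,0,-0.05,0,0,0,-0.06,0,0,0,-0.06,0,0,0,-0.06,0,0,0,-0.06,0,0,0,-0.06,0,0,0,0]

```text
time_s: 14.5
ee_pos: [0.5456, 0.0223, 0.0985]
eef_rot: [-3.141, -0.0, 2.018]
force: [-1.3, 0.0, 3.8]
grip_width: 0.0116
grip_force: 30.0
```

```bash
python3 - <<'E'
from h import *
o=monitor.get_obs();print(o["ee_pos"],o["eef_rot"],o["force"],o["moment"],o["grip_width"])
c=camera("wrist");W=world(c)
save(c,"w5.png")
E
```

```text
[0.54562071 0.0222895  0.09850645] [-3.14147364e+00 -1.07929755e-04  2.01762908e+00] [-1.27910319  0.01511132  3.781333  ] [-0.00144421  0.15908648  0.06786533] 0.011567951922540173
```

View pics/w5.png

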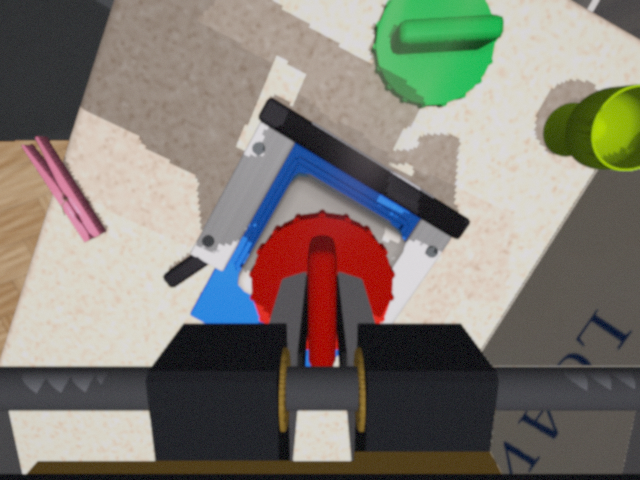

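The wrist view shows the bar at (322,300) turned with the gripper about 0.53 rad from the dock. So the cap opens counterclockwise. I'm turning on to 1.15 rad.

Request:
apply_moves:
  plan: [0,0,0,-0.06,0,0,0,-0.06,0,0,0,-0.06,0,0,0,-0.06,0,0,0,-0.06,0,0,0,-0.06,0,0,0,-0.06,0,0,0,-0.06,0,0,0,-0.06,0,0,0,-0.06,0,0,0,-0.02,0,0,0,0]

```text
time_s: 15.75
ee_pos: [0.5454, 0.0221, 0.0985]
eef_rot: [-3.141, -0.001, 2.635]
force: [-4.1, -1.9, 6.1]
grip_width: 0.0118
grip_force: 30.0
```

Request:
apply_moves:
  plan: [0,0,-2,0,0,0,-2,0,0,0,-2,0,0,0,0,0]

```text
time_s: 16.15
ee_pos: [0.5455, 0.0222, 0.1046]
eef_rot: [-3.141, -0.0, 2.636]
force: [-2.2, -1.7, 0.5]
grip_width: 0.0121
grip_force: 30.0
```

```bash
python3 - <<'E'
from h import *
o=monitor.get_obs();print(o["ee_pos"],o["eef_rot"],o["force"],o["moment"],o["grip_width"])
E
```

```text
[0.5455467  0.02221021 0.10455349] [-3.14133792e+00 -3.03127221e-04  2.63642579e+00] [-2.17683404 -1.66874905  0.53575273] [-0.30997656  0.46798533 -0.02833811] 0.012054221023279608
```

Request:
apply_moves:
  plan: [0,0,-4,0,0,0,-4,0,0,0,-5,0,0,0,-6,0,0,0,-8,0,0,0,-10,0,0,0,-12,0,0,0,-12,0,0,0,-12,0,0,0,-10,0,0,0,-7,0,0,0,-4,0,0,0,0,0,0,0,0,0]

```text
time_s: 17.55
ee_pos: [0.5455, 0.0223, 0.198]
eef_rot: [-3.141, -0.001, 2.637]
force: [-0.5, 0.0, -1.5]
grip_width: 0.0115
grip_force: 30.0
```

```bash
python3 - <<'E'
from h import *
o=monitor.get_obs();print(o["ee_pos"],o["eef_rot"],o["force"],o["moment"],o["grip_width"])
c=camera("scene");W=world(c);a=c["image"][170:330,180:420];b=camera("wrist");save(b,"w6.png")
cv2.imwrite("pics/s6.png",np.hstack([cv2.resize(a,(480,320)),cv2.resize(b["image"],(320,320))])[:,:,::-1])
hsv=cv2.cvtColor(b["image"],cv2.COLOR_RGB2HSV);red=((hsv[...,0]<6)|(hsv[...,0]>174))&(hsv[...,1]>150)
Wb=world(b);z=Wb[...,2];print(np.nanpercentile(z[red&(np.abs(Wb[...,0]-.545)<.08)&(abs(Wb[...,1]-.02)<.08)],[5,25,50,75,95]))
blue=(hsv[...,0]>100)&(hsv[...,0]<125)&(hsv[...,1]>120)
p=Wb[blue&(z>.004)&(z<.012)]*1000;print(len(p));
# tray check via front edge in dock frame
y=1.487;e=np.array([np.cos(y),np.sin(y)]);q=(p[:,:2]/1000-[.5452,.0225])@e*1000
if len(p):print("tray front x pct",np.percentile(q,[1,50,99,99.8]))
E
```

```text
[0.54553627 0.02226199 0.19803329] [-3.14131364e+00 -5.86280705e-04  2.63676323e+00] [-0.53240597  0.03251294 -1.52288493] [ 0.05800156 -0.11725854  0.00284509] 0.01154233046455084
[0.18974048 0.19072536 0.191394   0.22132386 0.22337521]
4175
tray front x pct [-93.83899301 -59.94415411  48.39354163  48.75107303]
```

View pics/s6.png

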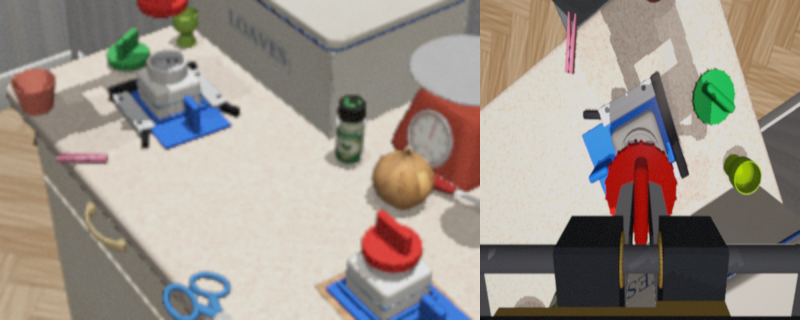

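The cap is held level, exactly 100 mm up (disc z 0.1914 against 0.0914 before). The bare neck shows at (170,65), the tray is still in the dock, and the spare is untouched. I'll check the gap at the stop before handing in.

```bash
python3 - <<'E'
from h import *
b=camera("wrist");W=world(b);z=W[...,2];hsv=cv2.cvtColor(b["image"],cv2.COLOR_RGB2HSV)
y=1.487;e=np.array([np.cos(y),np.sin(y)]);n=np.array([-e[1],e[0]])
d=(W[...,:2]-[.5452,.0225])@np.stack([e,n],1)*1000
s=(z>.022)&(z<.027)&(d[...,0]>35)&(d[...,0]<80)&(abs(d[...,1])<80)&(hsv[...,2]<90)
t=(hsv[...,0]>100)&(hsv[...,0]<125)&(hsv[...,1]>120)&(z>.005)&(z<.011)
for a in range(-50,50,10):
    k=(d[...,1]>a)&(d[...,1]<a+10)
    S=d[s&k][:,0];T=d[t&k][:,0]
    print(a,S.min().round(1) if len(S) else None,T.max().round(1) if len(T) else None)
g=d[(abs(z)<.003)&(d[...,0]>45)&(d[...,0]<52)&(abs(d[...,1])<50)];print("worktop visible in gap",len(g))
E
```

```text
-50 49.2 48.6
-40 49.0 48.7
-30 49.3 48.7
-20 49.1 48.8
-10 49.1 48.8
0 49.3 48.9
10 49.1 48.6
20 49.8 48.3
30 49.5 48.4
40 49.7 48.3
worktop visible in gap 5
```

The tray front meets the stop face to within pixel resolution, so I'm handing in.

```bash
python3 -c "
from station import ctrl
print(ctrl.hand_in())"
```

```text
the job is handed in; nothing more can be done
None
```

The job is handed in: the off-mat tray is home against the dock stop, its cap opened counterclockwise at about 1.15 rad, and the gripper holds the cap level 100 mm above where it sat, at about 17.6 s of the 54 s limit.

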